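# Find the steel-cored bushing by its weight and present it

## Robot

A 6-joint arm with a two-finger parallel gripper is mounted at the origin on a cart in front of the work surface, level with it; the furniture and walls round the work are solid. World frame = base frame: x ahead of the robot, y to its left, z up, the work surface at z = 0. Lengths are in m, angles in rad, forces in N, time in s.
With the tool pointing down it reaches from about 0.3 to 0.775 m from the base axis. Payload 14.6 kg.
Tool frame: the origin (TCP) lies at the very end of the fingers, on their centre line; the grasp point (between the pads) lies 19 mm behind it; x points along the fingers, z is the direction in which the jaws open and shut, and the axes are right-handed (so a half turn about x gives the same grasp; the last joint's range is limited). The gripper opens to 94 mm and grips with 3 to 60 N. Pads are 16 mm wide; open, the fingers measure 119 mm over their backs; the gripper's body (75 mm by 177 mm) begins 78 mm behind the grasp point.
Start: joints at [1.076, 0.3, 1.521, -0, 1.321, -0.067], TCP at [0.228, 0.5, 0.205] pointing down, gripper open.
Joint ranges: [-3.03, 3.03], [-0.79, 2.21], [0.23, 2.52], [-1.04, 4.18], [0, 3.07], [-2.55, 2.55]. Speed limits (rad/s): [2.22, 2.22, 2.57, 3.14, 3.14, 3.14].

## Interface

Orientations are given as [roll, pitch, yaw] about the fixed x, y, z axes, in that order (R = Rz(yaw) Ry(pitch) Rx(roll)).
In Python, from station import ctrl gives the robot as it stands. The module is installed in compiled form; this text tells all that it offers.
- The arm moves only by the tool servo_tool, never from a script. Its argument "motion" is one flat list of numbers, 4 for each row, row after row: the shift along the tool's x, y, z in mm, then the turn about the tool's x in degrees. In form: [dx, dy, dz, roll, dx, dy, dz, roll, ...]. A call has 1 to 20 rows; each row is the pose to reach, as a shift and turn from the pose commanded when the call began, along the tool's axes at that moment; what a row does not reach only later rows make up. A row lasts 1/8 s, in which the tool goes at most 62.5 mm and 10.7 degrees, less where a joint would pass 70% of its speed; a pose out of reach is approached as far as the arm can. A call with a gripper value outside its range is refused whole. "gripper" is the opening, from 0 (shut) to 1 (fully open), set as the call begins (left out, the last holds). The fingers move at their own pace and stop on an object; "force" is the grip in N (left out, the last holds). Time passes only in rows, so rows that repeat a pose let the fingers close. It gives the time, the measured TCP pose, the force and the opening at its end, in the units of the state.
- ctrl.get_obs(): the state, without advancing time (a new reading comes with each control period).
- ctrl.camera(name): name is "side" or "top"; returns a dict with "color" (480x640x3 uint8, red, green, blue), "z_map" (480x640 float32, m along the optical axis (not along the pixel's ray), 0 where there is no reading), "fx", "fy", "cx", "cy" (pixels), "rvec" (rotation vector, rad) and "tvec" (3), from world to camera coordinates, as OpenCV has them. Camera axes: x right, y down, z forward; pixel columns grow to the right and rows downward; lengths in m; the calibration is good to about 2 mm. A picture is of the moment at which its call begins.
- ctrl.hand_in(): hands the job in, once; it reports no verdict.
The state is a dict: "time_s": time; "qpos": joint angles; "joint_vel": joint speeds; "tau": joint torques, N m; "ee_pos": TCP position; "eef_rot": TCP orientation; "force": force on the tool from outside, world axes, zero at the start; "moment": the same for the moment, N m; "grip_width": finger opening in m.
Only numpy, scipy, OpenCV 4.12 (cv2) and the standard library are available. Lean on these libraries where they do the work, as an engineer would, in place of code of your own. Each camera call takes 0.05 s, during which the arm holds its last target.

## Task

Two bushings that look alike stand in the white circles on the carrier board, but one has a steel core and the other a plastic one. Lift each in turn to feel which is heavier, gripping lightly (no more than about 40 N, the finish marks easily); set a bushing back upright inside a circle of the board before you take the next, and never drop or tip one. Finish while holding the heavier one still and upright about 20 cm above the middle of the round dark green mat, with the lighter one standing in a circle and the other things on the bench left alone.

Things in the scene. Friction and masses are not known exactly. Their poses are not given: they have to be found in the camera images.
- bushing_a: one of two capped bushings exactly alike (dark metal, brass disc on top), one 0.35 to 0.48 kg (steel core), the other 0.12 to 0.17 kg; only the weight tells which. 60 mm high: a flange 56 mm across, 9 mm thick at the foot, above it a sleeve 40 mm in diameter with a shallow groove near the top (pinch the sleeve). Origin: centre of the underside; z is its axis, upward as it stands
- bushing_b: one of two capped bushings exactly alike (dark metal, brass disc on top), one 0.35 to 0.48 kg (steel core), the other 0.12 to 0.17 kg; only the weight tells which. 60 mm high: a flange 56 mm across, 9 mm thick at the foot, above it a sleeve 40 mm in diameter with a shallow groove near the top (pinch the sleeve). Origin: centre of the underside; z is its axis, upward as it stands
- board: plywood carrier board, 90 x 220 x 15 mm, fixed to the bench, with two white painted circles 68 mm across, 130 mm apart along its y axis; a bushing stands in each at the start. Origin: centre of the underside, on the bench top; x is the short side, y the long side
- place_1 (a point): centre of the circle at the board's +y end, on the board's upper face (15 mm above the bench)
- place_2 (a point): centre of the circle at the board's -y end, on the board's upper face
- mat: round dark green hand-over mat, 130 mm across, 6 mm thick, lying fixed on the bench. Origin: centre of the underside, on the bench top
- tape_measure: yellow-brown pocket tape measure lying flat, 62 x 81 x 33 mm. A bystander, loose on the bench: leave it alone. Origin: centre of the underside
- sanding_block: cork sanding block, 66 x 110 x 29 mm. A bystander, loose on the bench: leave it alone. Origin: centre of the underside
- screwdriver: screwdriver with a black handle, 210 mm long, 27 mm thick at the handle. A bystander, loose on the bench: leave it alone. Origin: centre of the underside
Not all that is in view belongs to the job. Of the things like the mat, leave any that is yellow; of the rest the larger one is meant.

How it is judged:
By the outcome, as a careful person would: the job done as asked, in the order asked, and still so for the second after the job is handed in, while the arm keeps its last pose, push and grip.
It also fails if it takes over 64 s, if anything falls off the work surface, if the arm or the gripper's body presses on something with over 40 N, if the wrist force passes 120 N, or if a joint passes its speed limit or range.

## Working session

There is one attempt and no reset: what is moved stays moved. The work goes in short steps, Python scripts to look and compute and a tool call to move; the robot and the scene stay as the last step left them, time stands still between calls to the robot, and variables do not carry over. Pictures are saved under pics/ and viewed, and the job is handed in when it is done.

Besides the shell and the picture viewer there is one more tool, called after "Request:" as a command line: name --argument value ..., lists and objects as JSON in quotes. servo_tool: Moves the arm, as the interface text tells. Its arguments: {"type":"object","properties":{"motion":{"type":"array","items":{"type":"number"}},"gripper":{"type":"number"},"force":{"type":"number"}},"required":["motion"]}

```bash
mkdir -p pics; cat > h.py <<'E'
import numpy as np, cv2
from station import ctrl
def cam(n):
    c=ctrl.camera(n); R,_=cv2.Rodrigues(np.array(c['rvec'],float)); c['R']=R; c['t']=np.array(c['tvec'],float).ravel(); return c
def ray(c,u,v,z):
    d=c['R'].T@np.array([(u-c['cx'])/c['fx'],(v-c['cy'])/c['fy'],1]); o=-c['R'].T@c['t']
    return o+d*(z-o[2])/d[2]
def proj(c,p):
    q=c['R']@np.array(p)+c['t']; return q[0]/q[2]*c['fx']+c['cx'],q[1]/q[2]*c['fy']+c['cy']
def cloud(c):
    v,u=np.mgrid[:480,:640]; z=c['z_map']; P=np.stack([(u-c['cx'])/c['fx']*z,(v-c['cy'])/c['fy']*z,z],-1)
    return (P-c['t'])@c['R']
E
python3 - <<'E'
from h import *
import pickle
print(ctrl.get_obs())
for n in('top','side'):
    c=cam(n); cv2.imwrite(f'pics/{n}0.png',c['color'][:,:,::-1]); pickle.dump(c,open(n+'0.pkl','wb')); print(n,-c['R'].T@c['t'],c['fx'])
E
```

```text
{'time_s': 0.0, 'qpos': array([ 1.07638667e+00,  3.00505999e-01,  1.52155767e+00, -3.84941041e-05,
        1.32070257e+00, -6.65652522e-02]), 'joint_vel': array([ 0.00073683, -0.00134517, -0.00020982,  0.00041154,  0.00021515,
        0.00083397]), 'tau': array([-6.97155301e-04, -5.31798899e+01, -3.52729225e+01,  7.08265649e-02,
        2.44396616e-02, -9.28133227e-05]), 'ee_pos': array([0.22807385, 0.50020156, 0.20487709]), 'eef_rot': array([ 3.1067872 ,  1.56962215, -2.03343663]), 'force': array([-1.02765493,  0.36236259, -0.11890014]), 'moment': array([0.04984827, 0.00211052, 0.01568662]), 'grip_width': 0.09403600218038026}
top [ 0.42126189 -0.27034034  1.1715245 ] 452.17492126580044
side [ 0.27304101 -1.52473313  0.82698804] 471.04560029282607
```

View pics/top0.png

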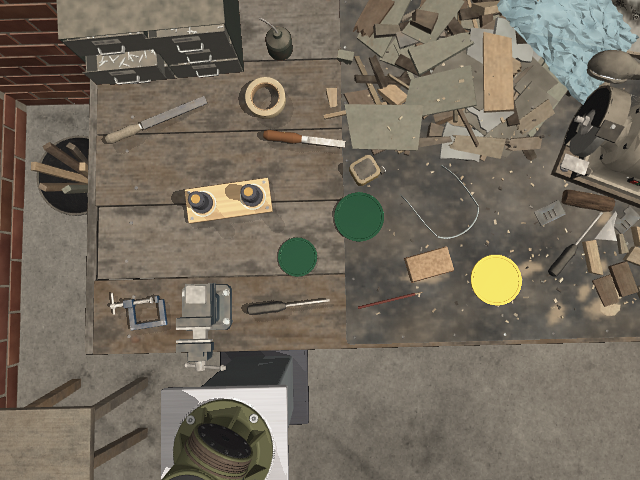

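View pics/side0.png

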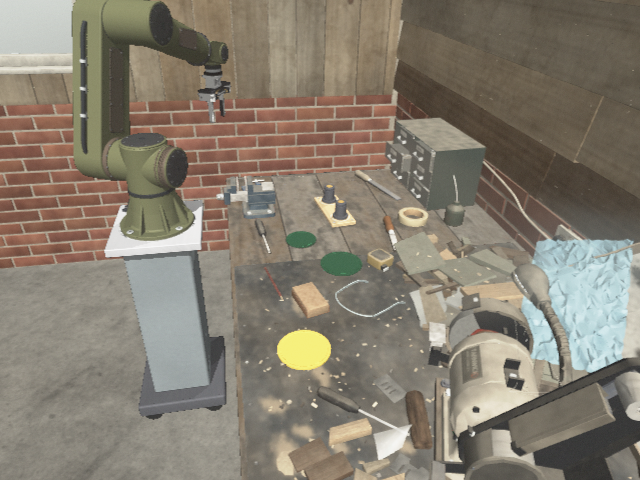

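The top view shows bushings at about (200,202) and (251,195) on the plywood board. There are three mat-like discs: large green (358,217), small green (297,257) and yellow (495,280). By the description, the larger green one is the mat. I'll measure next.

```bash
python3 - <<'E'
from h import *
import pickle
c=pickle.load(open('top0.pkl','rb')); s=pickle.load(open('side0.pkl','rb'))
hsv=cv2.cvtColor(c['color'],cv2.COLOR_RGB2HSV)
def blobs(m,z,amin):
    n,l,st,ce=cv2.connectedComponentsWithStats(m.astype(np.uint8))
    for i in range(1,n):
        if st[i,4]>amin:
            cs,_=cv2.findContours((l==i).astype(np.uint8),0,2); (u,v),(w,h),a=cv2.minAreaRect(max(cs,key=len))
            b=cv2.boxPoints(((u,v),(w,h),a)); W=[ray(c,*p,z)[:2] for p in b]
            print(np.round((u,v),1),ray(c,u,v,z).round(4),'sides',np.linalg.norm(W[1]-W[0]).round(3),np.linalg.norm(W[2]-W[1]).round(3),'yaw1',np.degrees(np.arctan2(*(W[1]-W[0])[::-1])).round(1),'yaw2',np.degrees(np.arctan2(*(W[2]-W[1])[::-1])).round(1),st[i,4])
H,S,V=[hsv[...,i] for i in range(3)]
print('green');blobs((H>55)&(H<95)&(S>90)&(V>30),.006,300)
roi=np.zeros((480,640),bool);roi[165:235,165:285]=1
print('board');blobs(roi&(S>60)&(V>150)&(H>10)&(H<30),.015,300)
print('brass');blobs(roi&(S>130)&(V>80)&(H>8)&(H<28),.075,15)
P=cloud(c); t=roi&(P[...,2]>.066)&(c['z_map']>0)
print('tops');blobs(t,.075,50); print(np.median(P[t][:,2]))
b=roi&(P[...,2]>.010)&(c['z_map']>0); print('board depth');blobs(b,.015,300)
cr=cv2.resize(c['color'][160:280,165:405],(800,400),interpolation=cv2.INTER_CUBIC)[:,:,::-1]; cv2.imwrite('pics/crop.png',cr)
# obstacles
G=P[(P[...,2]>.03)&(P[...,0]>.2)&(P[...,0]<.62)&(P[...,1]>-.5)&(P[...,1]<.4)]
print(G[:,2].max())
E
```

```text
green
[358.7 216.4] [ 0.5777 -0.3573  0.006 ] sides 0.127 0.128 yaw1 -11.0 yaw2 -101.2 1901
[297.  256.5] [ 0.4779 -0.195   0.006 ] sides 0.098 0.095 yaw1 -91.5 yaw2 178.6 1164
board
[227.9 200. ] [ 0.6285 -0.0196  0.015 ] sides 0.221 0.089 yaw1 -83.5 yaw2 -173.1 1677
brass
[247.5 191. ] [ 0.6389 -0.081   0.075 ] sides 0.019 0.019 yaw1 -45.8 yaw2 -136.5 58
[195.  198.5] [0.6237 0.0485 0.075 ] sides 0.02 0.017 yaw1 -91.6 yaw2 179.9 59
tops
[248.3 191.8] [ 0.637  -0.0828  0.075 ] sides 0.037 0.039 yaw1 -45.7 yaw2 -136.5 209
[195.7 198.9] [0.6227 0.0468 0.075 ] sides 0.038 0.039 yaw1 -64.5 yaw2 -154.1 214
0.07583564353801875
board depth
[228.  200.2] [ 0.628  -0.0197  0.015 ] sides 0.221 0.091 yaw1 -83.4 yaw2 -173.0 2896
1.1715245022690295
```

View pics/crop.png

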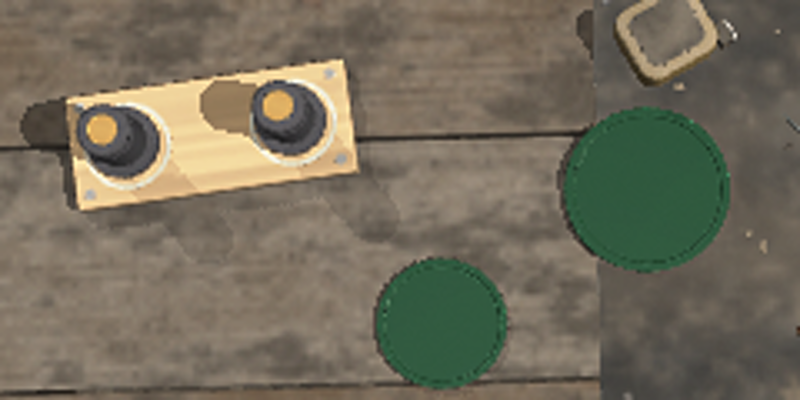

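The crop confirms two bushings, centred at (0.623,0.047) and (0.637,-0.083), with tops at 0.0758 m (expected 0.075) and spaced 0.131 m apart. The large green disc at (0.578,-0.357) measures 128 mm and is the mat; the 97 mm green disc and the yellow one are decoys.

```bash
cat >> h.py <<'E'
from scipy.spatial.transform import Rotation as Ro
def to(p):
    o=ctrl.get_obs(); R=Ro.from_euler('xyz',o['eef_rot']).as_matrix()
    d=R.T@(np.array(p)-o['ee_pos'])*1000
    print('t',o['time_s'],'pos',o['ee_pos'].round(4),'x',R[:,0].round(3),'jaw',R[:,2].round(3),'move mm',d.round(1)); return d
E
python3 - <<'E'
from h import *
to([.6227,.0468,.205]);to([.6227,.0468,.031]);to([.637,-.083,.2])
print(ctrl.get_obs()['qpos'])
E
```

```text
t 0.1 pos [0.2281 0.5002 0.205 ] x [-0.    -0.001 -1.   ] jaw [ 0.415  0.91  -0.001] move mm [ 2.000e-01 -5.472e+02 -2.489e+02]
t 0.1 pos [0.2281 0.5002 0.205 ] x [-0.    -0.001 -1.   ] jaw [ 0.415  0.91  -0.001] move mm [ 174.2 -547.2 -248.7]
t 0.1 pos [0.2281 0.5002 0.205 ] x [-0.    -0.001 -1.   ] jaw [ 0.415  0.91  -0.001] move mm [   5.3 -614.  -361. ]
[ 1.07639903e+00  3.00391064e-01  1.52148949e+00  2.86077012e-05
  1.32070544e+00 -6.66401160e-02]
```

```bash
python3 - <<'E'
from h import *
import pickle
c=pickle.load(open('top0.pkl','rb')); P=cloud(c); ok=c['z_map']>0
for x0,x1,y0,y1 in [(.2,.5,-.1,.4),(.5,.75,-.6,.6),(.75,.9,-.6,.6),(.2,.5,-.6,-.1)]:
    m=ok&(P[...,0]>x0)&(P[...,0]<x1)&(P[...,1]>y0)&(P[...,1]<y1); Q=P[m]; print(Q[Q[:,2].argmax()].round(3))
E
```

```text
[0.331 0.033 0.13 ]
[0.624 0.061 0.083]
[ 0.895 -0.597  0.106]
[ 0.434 -0.509  0.037]
```

Request:
servo_tool --motion '[0,-28,-13,3,0,-68,-31,8,0,-110,-50,16,0,-152,-69,24,0,-194,-88,32,0,-236,-107,40,0,-278,-126,48,0,-320,-145,53,0,-362,-164,56,0,-404,-184,58,0,-446,-203,59,0,-488,-222,59,0,-520,-237,59,0,-539,-245,59,0,-547,-249,59,0,-547,-249,59]' --gripper 1 --force 30

```text
time_s: 2.1
ee_pos: [0.6224, 0.047, 0.2051]
eef_rot: [2.928, 1.57, 3.041]
force: [0.3, 0.3, -0.7]
grip_width: 0.0939
```

Request:
servo_tool --motion '[20,0,0,0,50,0,0,0,80,0,0,0,105,0,0,0,125,0,0,0,140,0,0,0,152,0,0,0,162,0,0,0,169,0,0,0,173,0,0,0,173,0,0,0,173,0,0,0]'

```text
time_s: 3.6
ee_pos: [0.6228, 0.0469, 0.0328]
eef_rot: [-0.09, 1.57, 0.023]
force: [-0.1, 0.3, -0.1]
grip_width: 0.094
```

```bash
python3 - <<'E'
from h import *
to([.6227,.0468,.031])
for n in('top','side'):
    c=cam(n); u,v=map(int,proj(c,[.623,.047,.05])); u=min(max(u,100),540);v=max(v,75)
    cv2.imwrite(f'pics/{n}1.png',cv2.resize(c['color'][v-75:v+75,u-100:u+100],(800,600),interpolation=cv2.INTER_CUBIC)[:,:,::-1])
E
```

```text
t 3.6 pos [0.6228 0.0469 0.0328] x [ 0.001  0.    -1.   ] jaw [0.994 0.113 0.001] move mm [ 1.8 -0.1 -0.1]
```

View pics/side1.png

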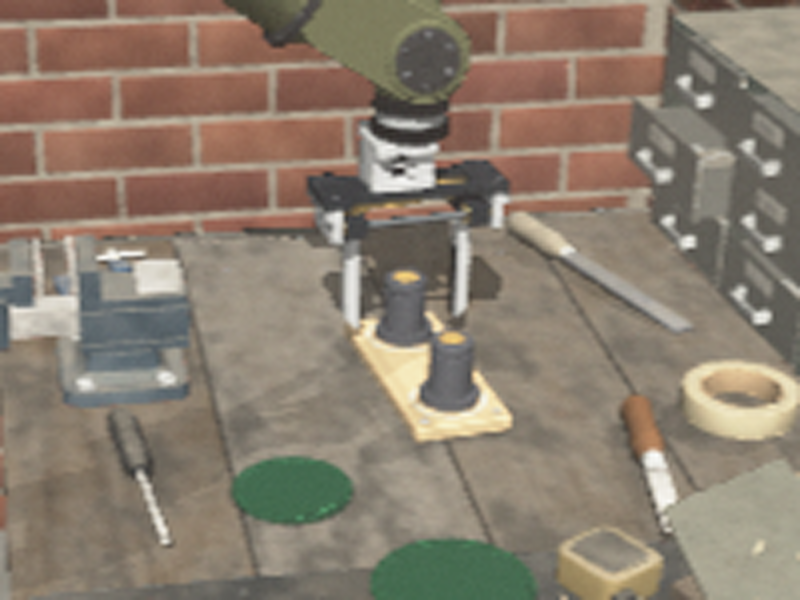

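View pics/top1.png

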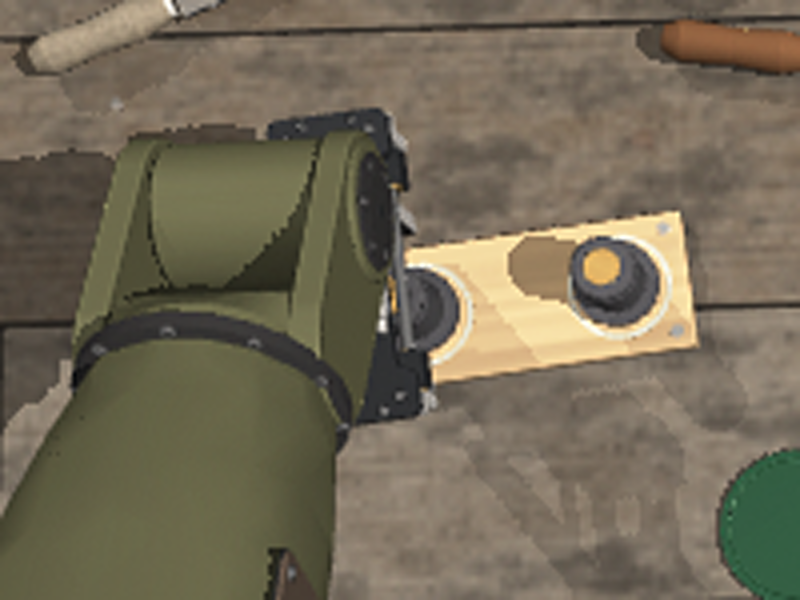

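The side crop shows the fingers at (350,280) and (460,280), straddling the bushing at (405,305) and centred on it. The top crop shows nothing touching. Next I close the gripper.

Request:
servo_tool --motion '[0,0,0,0,0,0,0,0,0,0,0,0,0,0,0,0,0,0,0,0,0,0,0,0,0,0,0,0,0,0,0,0]' --gripper 0.3 --force 30

```text
time_s: 4.7
ee_pos: [0.6226, 0.0469, 0.0324]
eef_rot: [0.182, 1.571, 0.296]
force: [1.0, -0.9, 0.1]
grip_width: 0.0396
```

Request:
servo_tool --motion '[-1,0,0,0,-4,0,0,0,-9,0,0,0,-16,0,0,0,-24,0,0,0,-32,0,0,0,-40,0,0,0,-46,0,0,0,-49,0,0,0,-50,0,0,0,-50,0,0,0,-50,0,0,0,-50,0,0,0,-50,0,0,0,-50,0,0,0]'

```text
time_s: 6.58
ee_pos: [0.6226, 0.047, 0.0824]
eef_rot: [-2.145, 1.571, -2.031]
force: [0.1, -0.5, -2.6]
grip_width: 0.0399
```

```bash
python3 - <<'E'
from h import *
F=[]
for i in range(12):
    c=cam('side'); o=ctrl.get_obs(); F.append(np.r_[o['force'],o['tau'][1:3]])
F=np.array(F); print(F.mean(0).round(2),F.std(0).round(2),o['grip_width'],o['ee_pos'],o['time_s'],o['moment'])
u,v=map(int,proj(c,[.623,.047,.09]))
cv2.imwrite('pics/side2.png',cv2.resize(c['color'][v-75:v+75,u-100:u+100],(800,600),interpolation=cv2.INTER_CUBIC)[:,:,::-1])
E
```

```text
[ -0.09   0.22  -1.33 -66.67 -33.11] [0.21 0.35 0.6  0.01 0.  ] 0.03980899215448245 [0.62257317 0.0469461  0.08245542] 7.175 [-0.0294984   0.01483771 -0.05278268]
```

View pics/side2.png

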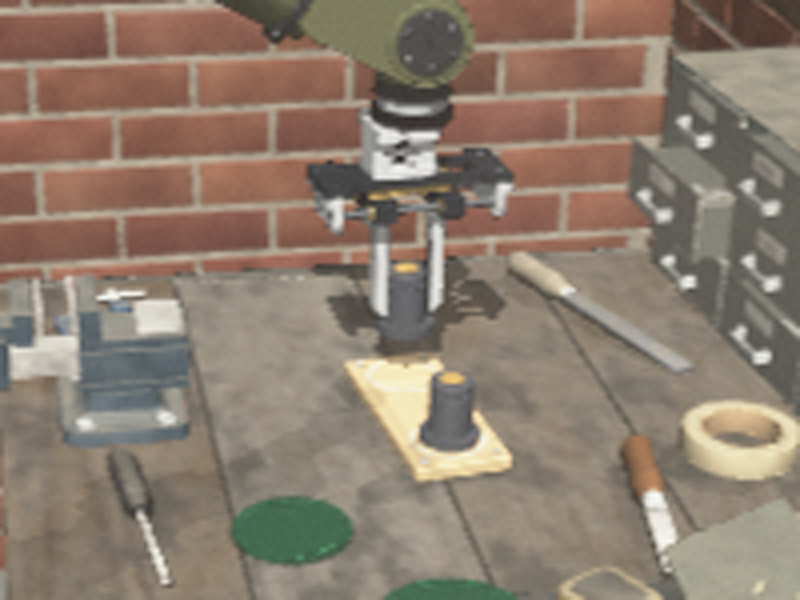

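The bushing at (405,300) hangs upright, clear of the board. Its weight reads 1.33 ± 0.2 N (about 0.14 kg), so it looks like the light one. I'll set it back where it stood, and lift the other to confirm.

Request:
servo_tool --motion '[3,0,0,0,10,0,0,0,19,0,0,0,28,0,0,0,36,0,0,0,42,0,0,0,46,0,0,0,48,0,0,0,49,0,0,0,49.5,0,0,0,50,0,0,0,50,0,0,0,50,0,0,0,50,0,0,0]'

```text
time_s: 8.93
ee_pos: [0.6226, 0.0469, 0.0325]
eef_rot: [-0.439, 1.571, -0.326]
force: [-0.3, -0.2, -1.5]
grip_width: 0.0398
```

```bash
python3 - <<'E'
from h import *
F=[]
for i in range(5):
    c=cam('side'); o=ctrl.get_obs(); F.append(o['force'])
print(np.mean(F,0).round(2),o['ee_pos'],o['grip_width'],o['time_s'])
E
```

```text
[-0.01  0.03 -1.21] [0.62261064 0.04694201 0.03249135] 0.039816284038149456 9.175
```

The force still shows the weight, so the bushing is hovering by a hair. I'll ease it down further.

Request:
servo_tool --motion '[0.2,0,0,0,0.4,0,0,0,0.6,0,0,0,0.6,0,0,0,0.6,0,0,0]'

```text
time_s: 9.8
ee_pos: [0.6226, 0.0469, 0.0324]
eef_rot: [-0.328, 1.571, -0.214]
force: [-4.8, -0.4, 6.2]
grip_width: 0.0405
```

```bash
python3 - <<'E'
from h import *
F=[]
for i in range(5):
    c=cam('side'); o=ctrl.get_obs(); F.append(o['force'])
print(np.mean(F,0).round(2),o['ee_pos'],o['grip_width'],o['time_s'])
E
```

```text
[-4.06 -0.42  6.75] [0.62263664 0.04692236 0.03241968] 0.03978671046463382 10.05
```

Contact is made (+6.7 N). Now I release and rise.

Request:
servo_tool --motion '[-0.2,0,0,0,-0.2,0,0,0,-0.2,0,0,0,-0.2,0,0,0,-0.2,0,0,0,-0.2,0,0,0,-0.2,0,0,0,-0.2,0,0,0]' --gripper 1

```text
time_s: 11.05
ee_pos: [0.6226, 0.0469, 0.032]
eef_rot: [-2.879, 1.571, -2.765]
force: [0.1, 0.0, 0.2]
grip_width: 0.094
```

Request:
servo_tool --motion '[-3,0,0,0,-10,0,0,0,-22,0,0,0,-40,0,0,0,-60,0,0,0,-80,0,0,0,-100,0,0,0,-115,0,0,0,-125,0,0,0,-130,0,0,0,-130,0,0,0,-130,0,0,0]'

```text
time_s: 12.55
ee_pos: [0.6224, 0.0469, 0.1614]
eef_rot: [3.049, 1.57, -3.12]
force: [-0.8, 0.2, -0.3]
grip_width: 0.0941
```

```bash
python3 - <<'E'
from h import *
F=[]
for i in range(6):
    c=cam('side'); o=ctrl.get_obs(); F.append(o['force'])
print('empty',np.mean(F,0).round(2))
to([.637,-.083,o['ee_pos'][2]]);to([.637,-.083,.032])
u,v=map(int,proj(c,[.623,.047,.09]))
cv2.imwrite('pics/side3.png',cv2.resize(c['color'][v-75:v+75,u-100:u+100],(800,600),interpolation=cv2.INTER_CUBIC)[:,:,::-1])
E
```

```text
empty [ 0.26  0.02 -0.08]
t 12.85 pos [0.6225 0.0469 0.1619] x [-0. -0. -1.] jaw [ 0.994  0.113 -0.   ] move mm [  -0.  -130.7   -0.3]
t 12.85 pos [0.6225 0.0469 0.1619] x [-0. -0. -1.] jaw [ 0.994  0.113 -0.   ] move mm [ 129.9 -130.7   -0.3]
```

View pics/side3.png

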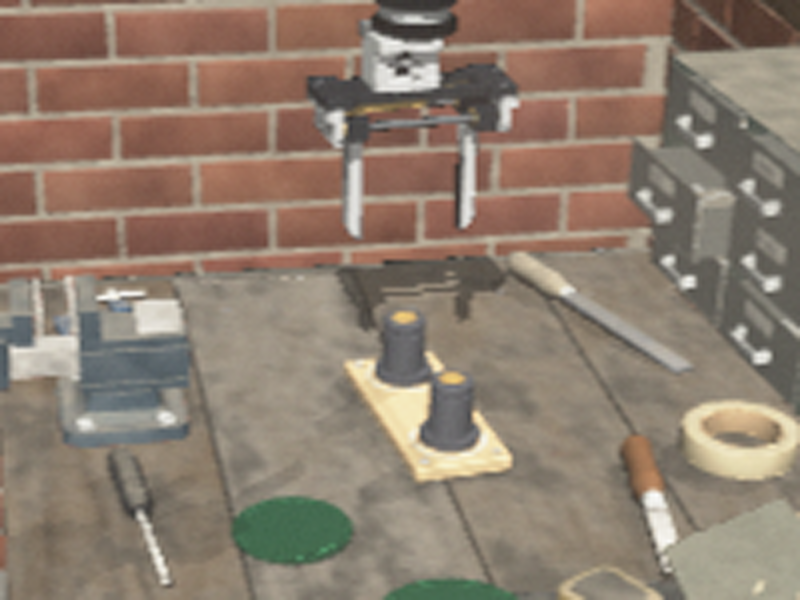

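The first bushing stands upright in its circle at (404,350), and the gripper is clear. Now the second one.

Request:
servo_tool --motion '[0,-8,0,0,0,-25,0,0,0,-50,0,0,0,-80,0,0,0,-105,0,0,0,-122,0,0,0,-130,0,0,0,-130.5,0,0,15,-130.5,0,0,40,-130.5,0,0,65,-130.5,0,0,87,-130.5,0,0,103,-130.5,0,0,115,-130.5,0,0,123,-130.5,0,0,127,-130.5,0,0,129,-130.5,0,0,129,-130.5,0,0]'

```text
time_s: 15.1
ee_pos: [0.6375, -0.0828, 0.0333]
eef_rot: [-0.233, 1.57, -0.12]
force: [0.3, 0.7, -0.6]
grip_width: 0.0944
```

```bash
python3 - <<'E'
from h import *
to([.637,-.083,.032])
for n in('side',):
    c=cam(n); u,v=map(int,proj(c,[.637,-.083,.05]))
    cv2.imwrite(f'pics/{n}4.png',cv2.resize(c['color'][v-75:v+75,u-100:u+100],(800,600),interpolation=cv2.INTER_CUBIC)[:,:,::-1])
E
```

```text
t 15.1 pos [ 0.6375 -0.0828  0.0333] x [ 0. -0. -1.] jaw [0.994 0.113 0.   ] move mm [ 1.3 -0.2 -0.5]
```

View pics/side4.png

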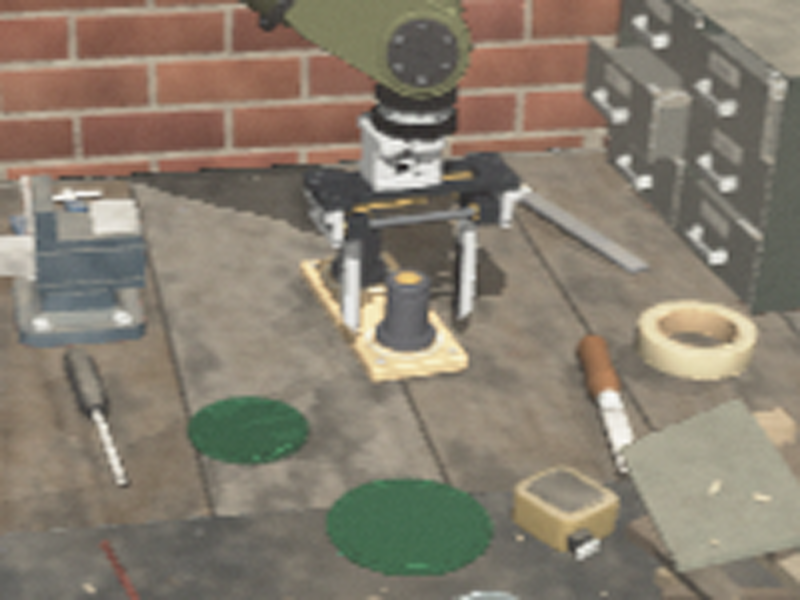

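The fingers at (350,290) and (466,280) straddle the second bushing at (407,310). I'll grip and lift.

Request:
servo_tool --motion '[0,0,0,0,0,0,0,0,0,0,0,0,0,0,0,0,0,0,0,0,0,0,0,0,0,0,0,0,0,0,0,0]' --gripper 0.3 --force 30

```text
time_s: 16.15
ee_pos: [0.6374, -0.0828, 0.0331]
eef_rot: [-0.362, 1.57, -0.249]
force: [1.3, -0.6, -0.6]
grip_width: 0.0397
```

Request:
servo_tool --motion '[-1,0,0,0,-4,0,0,0,-9,0,0,0,-16,0,0,0,-24,0,0,0,-32,0,0,0,-40,0,0,0,-46,0,0,0,-49,0,0,0,-50,0,0,0,-50,0,0,0,-50,0,0,0,-50,0,0,0,-50,0,0,0]'

```text
time_s: 17.9
ee_pos: [0.6373, -0.0827, 0.083]
eef_rot: [2.91, 1.571, 3.023]
force: [-0.3, 0.3, -4.4]
grip_width: 0.0393
```

```bash
python3 - <<'E'
from h import *
F=[]
for i in range(12):
    c=cam('side'); o=ctrl.get_obs(); F.append(o['force'])
F=np.array(F); print(F.mean(0).round(2),F.std(0).round(2),o['grip_width'],o['moment'])
to([.5777,-.3573,.250])
u,v=map(int,proj(c,[.637,-.083,.08]))
cv2.imwrite('pics/side5.png',cv2.resize(c['color'][v-75:v+75,u-100:u+100],(800,600),interpolation=cv2.INTER_CUBIC)[:,:,::-1])
E
```

```text
[ 0.07 -0.1  -3.88] [0.54 0.52 0.35] 0.0391634360862172 [-0.07241675  0.07865967 -0.02775665]
t 18.5 pos [ 0.6373 -0.0827  0.0831] x [ 0. -0. -1.] jaw [0.994 0.113 0.   ] move mm [-166.9 -266.1  -90.3]
```

View pics/side5.png

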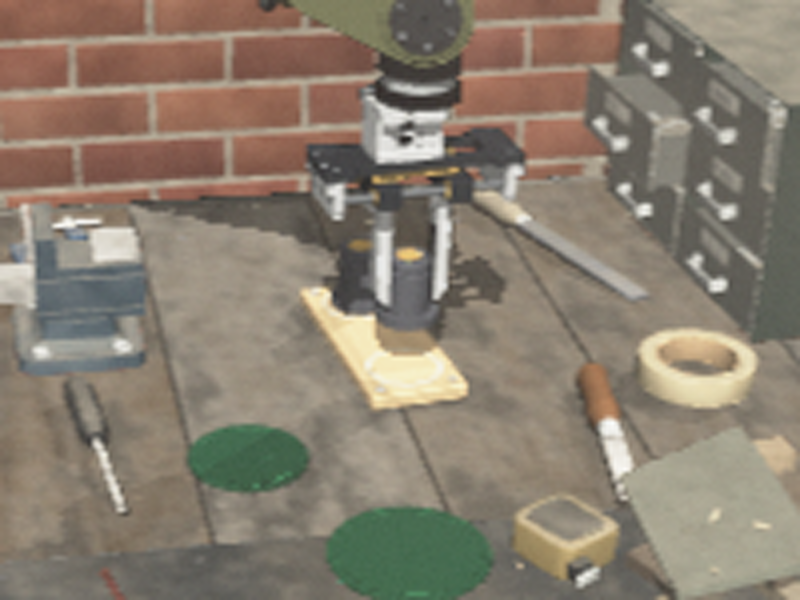

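The second bushing reads 3.88 N (0.395 kg), against 1.33 N for the first, so it is the heavier one and hangs upright. I'll carry it over the mat with its underside at z ≈ 0.206, which puts the TCP at 0.224.

Request:
servo_tool --motion '[-3,0,0,0,-10,0,0,0,-22,0,0,0,-37,0,0,0,-53,0,0,0,-69,-3,-1,0,-85,-12,-4,0,-100,-27,-9,0,-113,-47,-16,0,-124,-71,-24,0,-132,-97,-33,0,-138,-124,-42,0,-141,-151,-51,0,-141,-178,-60,0,-141,-203,-69,0,-141,-225,-76,0,-141,-243,-82,0,-141,-256,-87,0,-141,-263,-89,0,-141,-266,-90,0]'

```text
time_s: 21.0
ee_pos: [0.5781, -0.3572, 0.224]
eef_rot: [1.6, 1.571, 1.713]
force: [0.7, 0.7, -4.4]
grip_width: 0.0394
```

Request:
servo_tool --motion '[0,0,0,0,0,0,0,0,0,0,0,0,0,0,0,0,0,0,0,0,0,0,0,0]'

```text
time_s: 21.75
ee_pos: [0.578, -0.3572, 0.224]
eef_rot: [1.961, 1.571, 2.075]
force: [-0.5, -0.5, -3.6]
grip_width: 0.0392
```

```bash
python3 - <<'E'
from h import *
to([.5777,-.3573,.224]); o=ctrl.get_obs(); print(o['grip_width'],o['force'],abs(o['joint_vel']).max())
c=cam('side'); t=cam('top')
u,v=map(int,proj(c,[.61,-.2,.15])); cv2.imwrite('pics/side6.png',cv2.resize(c['color'][v-120:v+120,u-160:u+160],(800,600),interpolation=cv2.INTER_CUBIC)[:,:,::-1])
cv2.imwrite('pics/top6.png',t['color'][:,:,::-1])
hsv=cv2.cvtColor(c['color'],cv2.COLOR_RGB2HSV); m=((hsv[...,0]>55)&(hsv[...,0]<95)&(hsv[...,1]>90)).astype(np.uint8)
n,l,st,ce=cv2.connectedComponentsWithStats(m)
for i in range(1,n):
    if st[i,4]>300:
        x,y,w,h,a=st[i]; print(ray(c,x+w/2,y+h/2,.006).round(4),a)
print(proj(c,[.5777,-.3573,.206]),proj(c,[.5777,-.3573,.266]))
E
```

```text
t 21.75 pos [ 0.578  -0.3572  0.224 ] x [-0.  0. -1.] jaw [ 0.994  0.113 -0.   ] move mm [ 0.  -0.1 -0.3]
0.039221637843571654 [-0.46053665 -0.47858088 -3.63963303] 0.0015645214165781944
[ 0.58  -0.363  0.006] 331
(np.float64(342.80043544413127), np.float64(204.95451760742634)) (np.float64(343.7721012688955), np.float64(185.9146389226204))
```

View pics/side6.png

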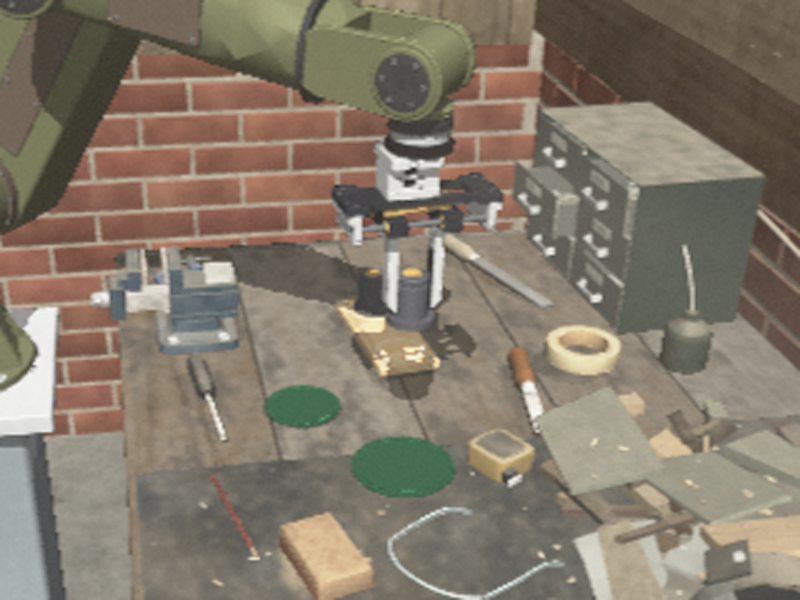

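View pics/top6.png

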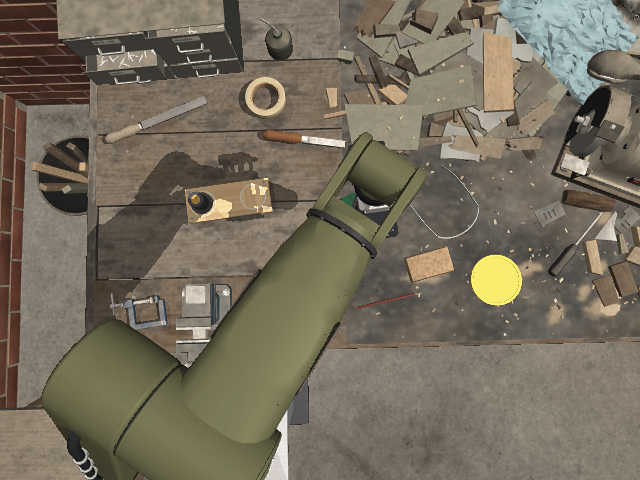

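In the side view the heavier bushing hangs upright at (412,300), with the large mat below it at (403,467). The lighter one still stands in its circle at top (201,203), and the bystanders are unmoved. I'm handing in.

```bash
python3 -c "
from h import *
print(ctrl.hand_in(), ctrl.get_obs()['ee_pos'], ctrl.get_obs()['force'])"
```

```text
the job is handed in; nothing more can be done
the job is handed in; nothing more can be done
```

The job is handed in with the heavier bushing held still and upright over the large green mat. I lifted each bushing with a 30 N grip. The +y one (place_1) weighed about 1.3 N (0.14 kg), and I set it back upright in its circle. The -y one (place_2) weighed about 3.9 N (0.40 kg), so it is the heavier.

**Final checks (t ≈ 22 s):**
- **Position:** the TCP is at (0.578, -0.357, 0.224), which puts the bushing's underside about 20 cm above the mat. The jaw opening held at 39 mm.
- **Surroundings:** in the pictures the lighter bushing stands in its circle and the bystanders look unmoved.
- **Disagreement:** a rough side-view fit put the mat centre about 6 mm from the top-view one, at (0.580, -0.363) against (0.578, -0.357). The side mask was partial, so I used the top view.
- **Not read:** the state call after hand-in returned nothing, so these are the last readings before it.

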